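# Flip up the length stop and slide the piece home

### The job

Set the piece of wood in the fence jig for the longer length: lift the counterweighted flip stop by its cross handle, past its balance point, and lay it down gently on its rubber buffer so that it rests open by itself. Then slide the wood along the channel, under the raised arm, until it sits fully home against the end stop, without ramming it. Leave the pencil and the loose hinge lying where they are.

Things in the scene. Friction and masses are not known exactly. Their poses are not given: they have to be found in the camera images.
- fixture: fence jig, fixed; plywood base 250x112 mm, 12 thick. Origin on the table under its middle; +x along the channel to the end stop, +y to the fence, z up. Channel x = -20 to 120 mm, 43 wide, middle at y = +8.5, between fence (face y = +30, top 44 over the table) and rail (face y = -13, top 26); the base nearer than x = -20 is bare. The arm crosses at x = 55; its foot blocks the channel while down
- end_stop: dark steel block 22x43x30 mm closing the far end of the channel; origin at the middle of the lower edge of its face, which is at x = 90 mm of the jig, on the base top. Pressed with more than 25 N its setting is spoiled
- stop_post: post 14x16x140 mm behind the fence, at x = 55, y = 142 mm of the jig; origin at its foot. A screw with a rubber buffer (18 mm ball) sticks out towards the fence 128 mm above the foot. Its setting varies and is not measured: the arm comes to rest on it at a joint value between 1.6 and 2.4 rad. The buffer gives 1 mm per 3 N; strike or press post and buffer with no more than 15 N
- flip_arm (a joint): angle, rad: 0 = arm down, level across the channel; grows as it is lifted, up and over to the fence side (the handle goes from the jig's -y side up and to +y). Hinge line along the jig's x. Little friction, no damper: falls shut below its balance point (0.6 to 1.25 rad), falls on to the buffer beyond it and slams if let go more than a few degrees short. Lifting takes 1 to 2 N at the handle
- hinge (a point): point on the hinge line in the arm's middle plane, 75 mm above the table, at x = 55, y = 45 mm of the jig
- handle (a point): grip point on the arm's cross handle: round 12 mm steel rod, parallel to the hinge line and 120 mm from it, on the arm's end-stop side, sticking out 80 mm from its middle plane. The point is 50 mm from that plane, on the rod's axis, 75 mm above the table when down. Arm 10 mm thick; a 32 mm counterweight stands 60 mm above the hinge, on its near side. The rod can turn between pinching fingers
- workpiece: plain wood offcut, 120 x 40 x 18 mm, loose, lying flat on the base with its front part in the channel; origin at the middle of its underside, its y axis along its length and towards the end stop, z up
- work_front (a point): middle of the workpiece's front end face (towards the end stop), 9 mm above its underside
- work_rear (a point): middle of the workpiece's rear end face (towards the near end of the jig), 9 mm above its underside: the face to push
- pencil_flat: flat carpenter's pencil, 168 x 12 x 10 mm, loose on the bare table nearer to the robot and to the right of the jig; origin at the middle of its underside
- hinge_leaf: flat steel butt hinge, 61 x 63 x 6 mm, loose on the table just to the right of the jig's near end; origin at the middle of its underside

How it is judged:
On the way:
1. the flip stop lies open on its buffer, at rest (value of joint flip_arm above 1.55 rad and velocity of joint flip_arm between -0.1 and 0.1 rad/s and contact force between stop_post and anything else above 0.5 N), for 0.3 s.
At the end, for the whole second after the job is handed in: the flip stop rests open by itself on its buffer (joint above 1.55 rad, still, pressing on the buffer), and the workpiece lies flat in the channel, its front face within 3 mm of the end stop's face, at rest (value of joint flip_arm above 1.55 rad and velocity of joint flip_arm between -0.05 and 0.05 rad/s and x of work_front in the frame of fixture above 0.087 m and z of work_front in the frame of fixture below 0.025 m and linear speed of workpiece below 0.01 m/s and contact force between stop_post and anything else above 0.5 N); the robot touches nothing.
It fails at once if the post with its buffer is struck or pressed with more than 15 N (contact force between stop_post and anything else above 15 N).
It fails at once if the workpiece is rammed against the end stop with more than 25 N (contact force between workpiece and end_stop above 25 N).
It fails at once if the pencil or the loose hinge is moved more than 30 mm (distance of any of pencil_flat, hinge_leaf from where it was at the start of the episode above 0.03 m).
It fails at once if the arm is thrown or let fall on to its buffer (faster than 1.2 rad/s beyond a joint value of 1.6 rad) (value of joint flip_arm above 1.6 rad and velocity of joint flip_arm above 1.2 rad/s).
It also fails if it takes over 72 s, if anything falls off the work surface, if the arm or the gripper's body presses on something with over 40 N, if the wrist force passes 120 N, or if a joint passes its speed limit or range.

### The arm

A 6-joint arm with a two-finger parallel gripper is mounted at the origin on a cart in front of the work surface, level with it; the furniture and walls round the work are solid. World frame = base frame: x ahead of the robot, y to its left, z up, the work surface at z = 0. Lengths are in m, angles in rad, forces in N, time in s.
With the tool pointing down it reaches from about 0.425 to 0.925 m from the base axis. Payload 12.5 kg.
Tool frame: the origin (TCP) lies at the centre of the arm's flange, where the gripper is bolted on; the fingertips stand 173 mm ahead of it and the grasp point (between the pads) lies 155 mm ahead of it; z points along the fingers, y is the direction in which the jaws open and shut (so a half turn about z gives the same grasp; the last joint's range is limited). The gripper opens to 85 mm and grips with 20 to 120 N. Pads are 22 mm wide; open, the fingers measure 114 mm over their backs; the gripper's body (76 mm by 85 mm) begins 54 mm behind the grasp point. The pads swing forward as they close: fully open they stand 13 mm farther back than shut.
Start: joints at [-1.392, 0.491, 1.559, -0, 1.092, -0.106], TCP at [0.176, -0.6, 0.405] pointing down, gripper open.
Joint ranges: [-3.1, 3.1], [-0.84, 2.19], [0.05, 2.79], [-1.13, 4.28], [0.06, 2.93], [-2.69, 2.69]. Speed limits (rad/s): [2.22, 2.22, 2.79, 3.14, 3.14, 3.14].

### API

Orientations are given as a 3x3 rotation matrix whose columns are the frame's x, y, z axes.
In Python, from cell import monitor, get_image, camera_model, sign_off, recognise, regions_of, landmark_of gives the robot as it stands.
- The arm moves only by the shell command python3 -m jog 'ROWS' [FORCE]. ROWS is JSON, a list of rows, each an object of numbers: "gripper": the finger opening in mm, from 0 to 85.4; "dx", "dy", "dz": the shift along the tool's x, y, z in units of 40 mm (1.0 is 40 mm); "twist": the turn about the tool's z in units of 8 degrees (1.0 is 8 degrees). In form: [{"gripper": .., "dx": .., "dy": .., "dz": .., "twist": ..}, ...]. A call has 1 to 12 rows; each row shifts and turns the commanded pose from where the row before left it, along the tool's axes as they then stand; what a row does not reach is not made up. A row lasts 1/8 s, in which the tool goes at most 62.5 mm and 10.7 degrees, less where a joint would pass 70% of its speed; a pose out of reach is approached as far as the arm can. A call is refused whole if a number of a shift passes 1 or a number of a turn 1, either way. A call with a gripper value outside its range is refused whole. The fingers move at their own pace and stop on an object; FORCE is the grip in N (left out, the last holds). Time passes only in rows, so rows that do not move let the fingers close. It gives the time, the measured TCP pose, the force and the opening at its end, in the units of the state.
- monitor.sense(): the state, without advancing time (a new reading comes with each control period).
- get_image(name): name is "side" or "top"; returns the picture (420x560x3 uint8, blue, green, red); there is no depth.
- camera_model(name): a dict with "K" (3x3 intrinsics, pixels), "eye" and "attitude" of the camera in the world. Camera axes: x right, y up, looking along -z (the intrinsics and any distortion apply to the point x, -y, -z); pixel columns grow to the right and rows downward; lengths in m; the calibration is good to about 2 mm. A picture is of the moment at which its call begins. camera_model takes no time and is no camera call.
- sign_off(): hands the job in, once; it reports no verdict.
Trained networks look in the newest picture that a camera, given by its name, has taken for a name from the list of things; names that differ only in an ending like _2 or _b are one class to them, and where a whole thing is asked for, a point or a joint stands for the part that bears it (a point fixed in the world has none). Each returns a list of dicts, best first, with "conf" (0 to 1); they miss things now and then, are a little off and sometimes report something else, mostly with a low value. They report only what shows in the picture. A call takes as long as a camera call.
- recognise(camera, target): "uv" ([column, row] in pixels, amid what is visible of it).
- regions_of(camera, target): "pixels" (420x560 bool, what is visible of it) and "uv" ([column, row] in pixels, amid what is visible of it).
- landmark_of(camera, target): "uv" ([column, row] in pixels: a listed point, or the origin of a listed thing).
The state is a dict: "time_s": time; "joints": joint angles; "dq": joint speeds; "joint_torque": joint torques, N m; "ee_pos": TCP position; "tool_rot": TCP orientation; "force": force on the tool from outside, world axes, zero at the start; "wrist_torque": the same for the moment, N m; "grip_width": finger opening in m.
Only numpy, scipy, OpenCV 4.12 (cv2) and the standard library are available. Lean on these libraries where they do the work, as an engineer would, in place of code of your own. Each camera call takes 0.05 s, during which the arm holds its last target.

## Working session

There is one attempt and no reset: what is moved stays moved. The work goes in short steps, Python scripts to look and compute and a shell command to move; the robot and the scene stay as the last step left them, time stands still between calls to the robot, and variables do not carry over. Pictures are saved under pics/ and viewed, and the job is handed in when it is done.

```bash
ls; mkdir -p pics; python3 - <<'E'
from cell import *
import cv2
s=monitor.sense();print({k:(v if not hasattr(v,'round') else v) for k,v in s.items()})
for c in("side","top"):
    cv2.imwrite(f"pics/{c}0.png",get_image(c)); print(c,camera_model(c))
    for t in ["fixture","end_stop","stop_post","hinge","handle","workpiece","work_front","work_rear","pencil_flat","hinge_leaf"]:
        print(t,[(round(r["conf"],2),[round(float(x),1) for x in r["uv"]]) for r in landmark_of(c,t)][:2])
E
```

```text
pics
{'time_s': 0.0, 'joints': array([-1.39164523e+00,  4.91558391e-01,  1.55949876e+00,  3.00762805e-05,
        1.09171288e+00, -1.05612764e-01]), 'dq': array([-1.79991626e-04, -1.56986377e-04,  3.02451598e-03,  1.19763984e-04,
        7.42067963e-04, -7.08225419e-05]), 'joint_torque': array([ 1.63110177e-03, -6.18438077e+01, -2.61593968e+01, -1.04857834e-04,
        3.95958137e-03, -3.89913544e-05]), 'ee_pos': array([ 0.1755892 , -0.59977647,  0.40411137]), 'tool_rot': array([[ 9.59731930e-01,  2.80917407e-01, -1.83538421e-04],
       [ 2.80917426e-01, -9.59731237e-01,  1.16328717e-03],
       [ 1.50640059e-04, -1.16800298e-03, -9.99999307e-01]]), 'force': array([-0.44977664,  0.50535425,  0.97608745]), 'wrist_torque': array([-0.01582479,  0.03608562, -0.00315465]), 'grip_width': 0.08530002273759055}
side {'K': array([[396.68135548,   0.        , 278.99812349],
       [  0.        , 396.68135548, 206.22114999],
       [  0.        ,   0.        ,   1.        ]]), 'eye': array([0.19223718, 0.77709073, 0.49364816]), 'attitude': array([[-0.87231686,  0.23417954, -0.42921235],
       
[... 522 characters left out ...]
    [  0.        , 504.38560301, 206.27334139],
       [  0.        ,   0.        ,   1.        ]]), 'eye': array([0.34742878, 0.12675324, 1.02760823]), 'attitude': array([[-0.00635705,  0.98168003, -0.19043082],
       [-0.99987774, -0.00896068, -0.01281435],
       [-0.01428598,  0.19032608,  0.98161698]])}
fixture [(0.82, [260.6, 193.1])]
end_stop [(0.57, [266.9, 149.6])]
stop_post [(0.73, [194.1, 157.2])]
hinge [(0.87, [238.5, 154.5])]
handle [(0.7, [302.0, 143.8]), (0.17, [240.8, 156.4])]
workpiece [(0.74, [250.7, 207.0])]
work_front [(0.76, [258.0, 180.9])]
work_rear [(0.87, [248.7, 239.2]), (0.57, [239.0, 157.9])]
pencil_flat [(0.85, [388.1, 275.5])]
hinge_leaf [(0.8, [303.9, 233.7])]
```

View pics/side0.png

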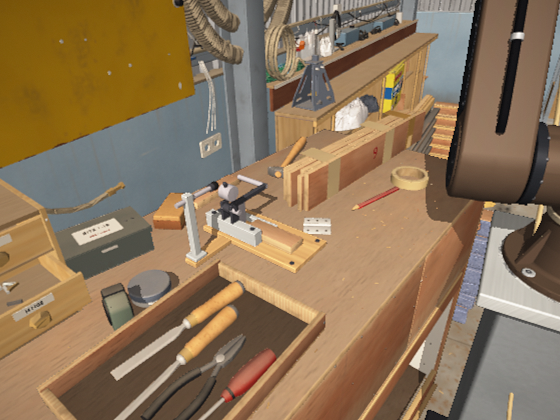

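View pics/top0.png

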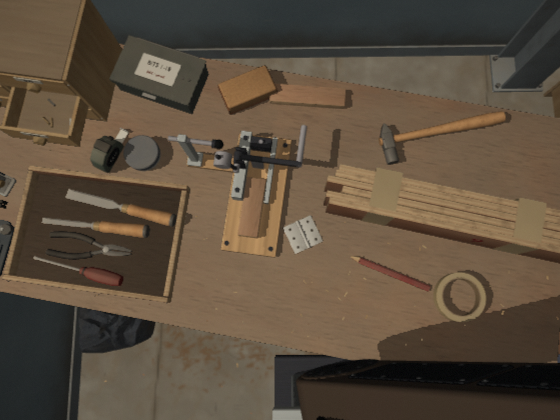

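```bash
cat > h.py <<'E'
from cell import *
import numpy as np, cv2
from scipy.optimize import least_squares
def proj(c,P):
    m=camera_model(c); p=(np.atleast_2d(P)-m["eye"])@m["attitude"]; p=p*[1,-1,-1]
    q=p@m["K"].T; return q[:,:2]/q[:,2:]
def onz(c,uv,z):
    m=camera_model(c); d=np.linalg.inv(m["K"])@[uv[0],uv[1],1]; d=m["attitude"]@(d*[1,-1,-1])
    return m["eye"]+d*(z-m["eye"][2])/d[2]
def T(p,P):  # jig->world
    x,y,a=p[:3]; P=np.atleast_2d(P); c,s=np.cos(a),np.sin(a)
    return np.c_[x+c*P[:,0]-s*P[:,1], y+s*P[:,0]+c*P[:,1], P[:,2]]
def inv(p,P):
    x,y,a=p[:3]; P=np.atleast_2d(P); c,s=np.cos(a),np.sin(a); d=P-[x,y,0]
    return np.c_[c*d[:,0]+s*d[:,1], -s*d[:,0]+c*d[:,1], P[:,2]]
E
python3 - <<'E'
from h import *
M={"fixture":(0,0,0),"end_stop":(.09,.0085,.012),"stop_post":(.055,.142,0),"hinge":(.055,.045,.075),"handle":(.105,-.075,.075)}
obs=[]
for c in("side","top"):
    get_image(c)
    for n in M:
        r=landmark_of(c,n)
        if r: obs.append((c,n,r[0]["uv"],r[0]["conf"]))
f=lambda p:np.concatenate([(proj(c,T(p,M[n]))[0]-uv)*w for c,n,uv,w in obs])
s=least_squares(f,[.4,.15,-.1],loss="soft_l1",f_scale=2)
print(s.x)
for c,n,uv,w in obs: print(c,n,(proj(c,T(s.x,M[n]))[0]-uv).round(1))
for n,z in [("workpiece",.012),("work_front",.021),("work_rear",.021)]:
    for c in("side","top"):
        uv=landmark_of(c,n)[0]["uv"];w=onz(c,uv,z);print(n,c,w.round(4),inv(s.x,w).round(4))
for n in("pencil_flat","hinge_leaf"):
    for c in("side","top"): print(n,c,onz(c,landmark_of(c,n)[0]["uv"],0).round(4))
print("handle",T(s.x,M["handle"]),"hinge",T(s.x,M["hinge"]),"post",T(s.x,M["stop_post"]))
np.save("jig.npy",s.x)
B=[(-.125,-.056,.012),(.125,-.056,.012),(.125,.056,.012),(-.125,.056,.012)]
F=[(.055,.045,.075),(.055,-.075,.075),(.135,-.075,.075),(.105,-.075,.075),(.055,.142,0),(.055,.142,.14),(.09,-.013,.042),(.09,.03,.042)]
for c in("side","top"):
    im=get_image(c);im=cv2.resize(im,None,fx=3,fy=3,interpolation=2)
    cv2.polylines(im,[(proj(c,T(s.x,B))*3).astype(int)],True,(0,255,0),1)
    for P in F: cv2.circle(im,tuple((proj(c,T(s.x,P))[0]*3).astype(int)),4,(0,0,255),1)
    x,y=(480,450) if c=="side" else (450,320)
    cv2.imwrite(f"pics/{c}1.png",im[y:y+500,x:x+600])
E
```

```text
[ 0.57566553  0.18777286 -0.15434183]
side fixture [-0.6 -0.8]
side stop_post [2.5 4.3]
side hinge [-4.3 -2.4]
side handle [2.  3.9]
top fixture [-0.4 -1. ]
top end_stop [-2.3  0. ]
top stop_post [1.9 0.5]
top handle [0.6 0.2]
workpiece side [0.5357 0.1922 0.012 ] [[-0.0402 -0.0018  0.012 ]]
workpiece top [0.5451 0.1978 0.012 ] [[-0.0317  0.0052  0.012 ]]
work_front side [0.6108 0.1758 0.021 ] [[ 0.0366 -0.0064  0.021 ]]
work_front top [0.5971 0.1894 0.021 ] [[0.0209 0.0049 0.021 ]]
work_rear side [0.4897 0.2054 0.021 ] [[-0.0876  0.0043  0.021 ]]
work_rear top [0.4796 0.2078 0.021 ] [[-0.098  0.005  0.021]]
pencil_flat side [ 0.4099 -0.0872  0.    ]
pencil_flat top [ 0.4077 -0.0756  0.    ]
hinge_leaf side [0.4901 0.1108 0.    ]
hinge_leaf top [0.4919 0.0903 0.    ]
handle [[0.66788766 0.09752277 0.075     ]] hinge [[0.63692959 0.22378281 0.075     ]] post [[0.65184137 0.31962976 0.        ]]
```

View pics/side1.png

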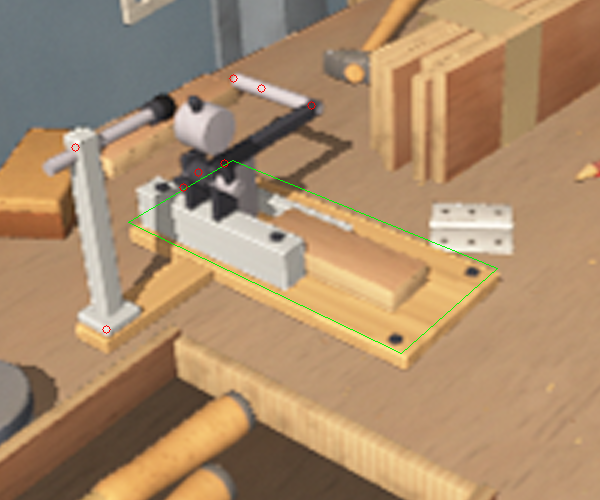

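View pics/top1.png

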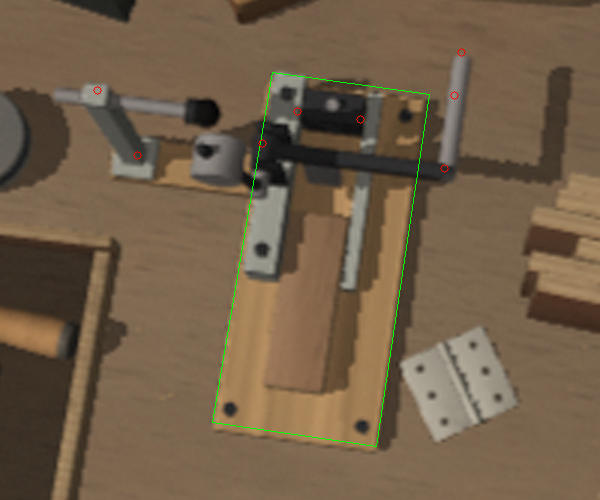

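The overlay agrees with the picture: the base outline and the rod (crop (461,52) to (445,165)) match to about 1 px. The wood lies in the mouth of the channel with the flip arm down. I'll start the transit while working out the buffer geometry.

```bash
python3 -m jog '[{"dx":1,"dy":-0.79},{"dx":1,"dy":-0.79},{"dx":1,"dy":-0.79},{"dx":1,"dy":-0.79},{"dx":1,"dy":-0.79},{"dx":1,"dy":-0.79},{"dx":1,"dy":-0.79},{"dx":1,"dy":-0.79},{"dx":1,"dy":-0.79},{"dx":1,"dy":-0.79},{"twist":0.8},{"twist":0.8}]' 40
python3 - <<'E'
from h import *
p=np.load("jig.npy")
# buffer ball: crop top (202,112), side (160,108)
rs=[np.array([(450+202)/3,(320+112)/3]),np.array([(480+160)/3,(450+108)/3])]
f=lambda q:np.concatenate([proj("top",T(p,[.055,q[0],q[1]]))[0]-rs[0],proj("side",T(p,[.055,q[0],q[1]]))[0]-rs[1]])
s=least_squares(f,[.1,.128]);print("ball y,z",s.x,s.fun)
for y,z in [s.x,(s.x[0],.128)]:
    d=np.hypot(y-.045,z-.075);a=np.arctan2(z-.075,-(y-.045));print(d,a-np.arcsin(14/1000/d))
E
```

```text
ball y,z [0.07492409 0.13663952] [ 1.00237732 -1.5739201  -0.82895068  0.52483451]
0.06851920801037907 1.8169806100146113
0.06086420434376686 1.8526853073976504schema error: expected keys gripper, dx, dy, dz, twist
```

```bash
python3 -m jog '[{"gripper":85,"dx":1,"dy":-0.79,"dz":0,"twist":0},{"gripper":85,"dx":1,"dy":-0.79,"dz":0,"twist":0},{"gripper":85,"dx":1,"dy":-0.79,"dz":0,"twist":0},{"gripper":85,"dx":1,"dy":-0.79,"dz":0,"twist":0},{"gripper":85,"dx":1,"dy":-0.79,"dz":0,"twist":0},{"gripper":85,"dx":1,"dy":-0.79,"dz":0,"twist":0},{"gripper":85,"dx":1,"dy":-0.79,"dz":0,"twist":0},{"gripper":85,"dx":1,"dy":-0.79,"dz":0,"twist":0},{"gripper":85,"dx":1,"dy":-0.79,"dz":0,"twist":0},{"gripper":85,"dx":1,"dy":-0.79,"dz":0,"twist":0},{"gripper":85,"dx":0,"dy":0,"dz":0,"twist":0.8},{"gripper":85,"dx":0,"dy":0,"dz":0,"twist":0.8}]' 40
```

```text
time_s: 3.8
ee_pos: [0.4711, -0.1834, 0.4047]
tool_rot: [[0.998, 0.059, 0.0], [0.059, -0.998, -0.0], [0.0, 0.0, -1.0]]
force: [-0.2, -0.1, -0.3]
grip_width: 0.0852
```

```bash
cat >> h.py <<'E'
def where(tgt=None):
    p=np.load("jig.npy"); s=monitor.sense(); R=s["tool_rot"]; g=s["ee_pos"]+.155*R[:,2]
    print("t",round(s["time_s"],2),"grasp jig mm",(inv(p,g)[0]*1000).round(1),"F jig",inv([0,0,p[2]],s["force"])[0].round(2),"w",round(s["grip_width"]*1000,1))
    w=np.arctan2(R[1,0],R[0,0])-p[2]; print("twist units",round(np.degrees(w)/8,3))
    if tgt is not None: print("units",(R.T@(T(p,tgt)[0]-g)/.04).round(3))
E
python3 -m jog '[{"gripper":85,"dx":1,"dy":-0.86,"dz":0,"twist":0.77},{"gripper":85,"dx":1,"dy":-0.86,"dz":0,"twist":0.76}]' ; python3 -c "
from h import *
where((.110,-.075,.12))"
```

```text
time_s: 4.05
ee_pos: [0.5508, -0.1141, 0.4051]
tool_rot: [[0.988, -0.156, 0.001], [-0.156, -0.988, -0.0], [0.001, 0.0, -1.0]]
force: [1.2, -0.4, -0.3]
grip_width: 0.085
t 4.05 grasp jig mm [  22.  -302.1  250.1] F jig [ 1.23 -0.22 -0.35] w 85.0
twist units -0.018
units [ 2.184 -5.684  3.251]
```

```bash
python3 -m jog '[{"gripper":85,"dx":0.36,"dy":-0.95,"dz":0,"twist":0},{"gripper":85,"dx":0.36,"dy":-0.95,"dz":0,"twist":0},{"gripper":85,"dx":0.36,"dy":-0.95,"dz":0,"twist":0},{"gripper":85,"dx":0.37,"dy":-0.95,"dz":0,"twist":0},{"gripper":85,"dx":0.37,"dy":-0.95,"dz":0,"twist":0},{"gripper":85,"dx":0.36,"dy":-0.93,"dz":0,"twist":0},{"gripper":85,"dx":0,"dy":0,"dz":0.8,"twist":0},{"gripper":85,"dx":0,"dy":0,"dz":0.8,"twist":0},{"gripper":85,"dx":0,"dy":0,"dz":0.8,"twist":0},{"gripper":85,"dx":0,"dy":0,"dz":0.85,"twist":0},{"gripper":85,"dx":0,"dy":0,"dz":0,"twist":0}]' ; python3 -c "
from h import *
where((.110,-.075,.075))
for c in ('side','top'):
    im=cv2.resize(get_image(c),None,fx=3,fy=3,interpolation=2)
    x,y=(480,350) if c=='side' else (450,200)
    cv2.imwrite(f'pics/{c}2.png',im[y:y+500,x:x+600])"
```

```text
time_s: 5.42
ee_pos: [0.6704, 0.0964, 0.2724]
tool_rot: [[0.988, -0.152, -0.004], [-0.152, -0.988, -0.0], [-0.004, 0.001, -1.0]]
force: [-0.2, -0.5, 0.9]
grip_width: 0.0851
t 5.42 grasp jig mm [107.  -75.8 117.4] F jig [-0.16 -0.49  0.87] w 85.1
twist units 0.014
units [ 0.08  -0.022  1.06 ]
```

View pics/side2.png

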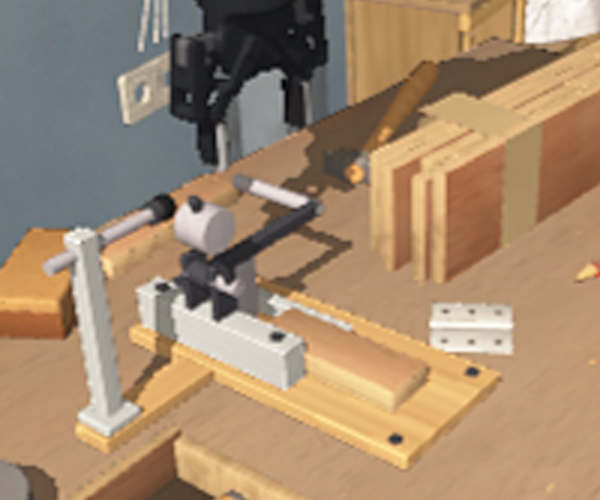

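View pics/top2.png

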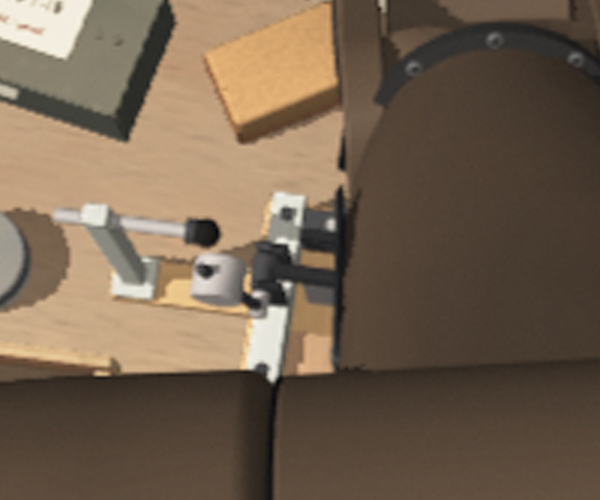

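The jaws straddle the rod: the fingertips are at crop (212,160) and (305,125) and the rod lies between and below them, at about (240-315, 185-210). I'll go down and close.

```bash
python3 -m jog '[{"gripper":85,"dx":0,"dy":-0.02,"dz":0.35,"twist":0},{"gripper":85,"dx":0,"dy":0,"dz":0.35,"twist":0},{"gripper":85,"dx":0,"dy":0,"dz":0.33,"twist":0},{"gripper":50,"dx":0,"dy":0,"dz":0,"twist":0},{"gripper":30,"dx":0,"dy":0,"dz":0,"twist":0},{"gripper":20,"dx":0,"dy":0,"dz":0,"twist":0},{"gripper":20,"dx":0,"dy":0,"dz":0,"twist":0},{"gripper":20,"dx":0,"dy":0,"dz":0,"twist":0}]' 20; python3 -c "
from h import *
where((.110,-.075,.075))
for c in ('side',):
    im=cv2.resize(get_image(c),None,fx=3,fy=3,interpolation=2)
    x,y=(480,350) if c=='side' else (450,200)
    cv2.imwrite(f'pics/{c}3.png',im[y:y+500,x:x+600])"
```

```text
time_s: 6.52
ee_pos: [0.6709, 0.0973, 0.2337]
tool_rot: [[0.988, -0.152, 0.0], [-0.152, -0.988, -0.0], [0.0, 0.0, -1.0]]
force: [0.4, 0.5, 0.6]
grip_width: 0.0199
t 6.53 grasp jig mm [108.  -74.8  78.7] F jig [0.36 0.56 0.6 ] w 19.9
twist units 0.015
units [0.049 0.006 0.092]
```

View pics/side3.png

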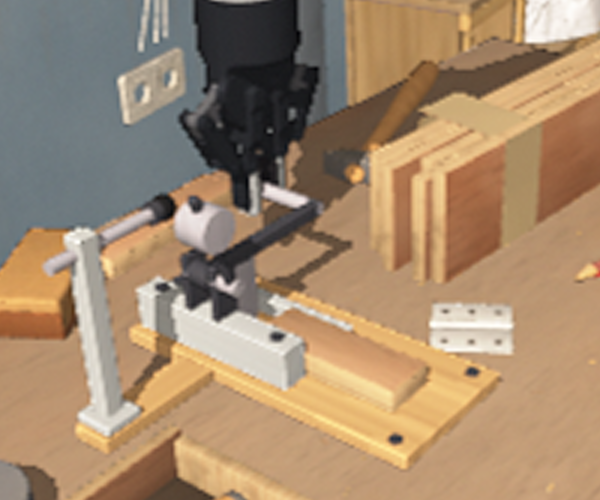

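The rod is inside the jaws at 20 mm opening with no side force, so it is within 4 mm of centre. I'll pinch it.

```bash
python3 -m jog '[{"gripper":16,"dx":0.0,"dy":0,"dz":0.09,"twist":0},{"gripper":10,"dx":0,"dy":0,"dz":0,"twist":0},{"gripper":8,"dx":0,"dy":0,"dz":0,"twist":0},{"gripper":8,"dx":0,"dy":0,"dz":0,"twist":0}]' 20; python3 -c "
from h import *
where((.110,-.075,.075))"
```

```text
time_s: 7.08
ee_pos: [0.6708, 0.0968, 0.2295]
tool_rot: [[0.988, -0.152, -0.001], [-0.152, -0.988, -0.001], [-0.001, 0.001, -1.0]]
force: [-0.4, -4.8, -1.5]
grip_width: 0.0109
t 7.08 grasp jig mm [107.9 -75.4  74.5] F jig [ 0.33 -4.85 -1.55] w 10.9
twist units 0.015
units [ 0.053 -0.01  -0.012]
```

```bash
python3 -m jog '[{"gripper":8,"dx":0.0,"dy":0.02,"dz":0,"twist":0},{"gripper":8,"dx":0,"dy":-0.015,"dz":-0.3,"twist":0},{"gripper":8,"dx":0,"dy":-0.045,"dz":-0.297,"twist":0},{"gripper":8,"dx":0,"dy":-0.074,"dz":-0.291,"twist":0},{"gripper":8,"dx":0,"dy":-0.103,"dz":-0.282,"twist":0},{"gripper":8,"dx":0,"dy":0,"dz":0,"twist":0}]' 20; python3 -c "
from h import *
where((.108,.044-.12*np.cos(.4),.0745+.12*np.sin(.4)))
for c in ('side',):
    im=cv2.resize(get_image(c),None,fx=3,fy=3,interpolation=2)
    x,y=(480,250) if c=='side' else (450,200)
    cv2.imwrite(f'pics/{c}4.png',im[y:y+600,x:x+600])"
```

```text
time_s: 7.82
ee_pos: [0.672, 0.106, 0.2781]
tool_rot: [[0.988, -0.151, 0.001], [-0.151, -0.988, -0.001], [0.001, 0.0, -1.0]]
force: [-2.1, -5.1, 0.8]
grip_width: 0.0115
t 7.83 grasp jig mm [107.9 -66.1 123.1] F jig [-1.25 -5.38  0.76] w 11.5
twist units 0.018
units [0.004 0.011 0.048]
```

View pics/side4.png

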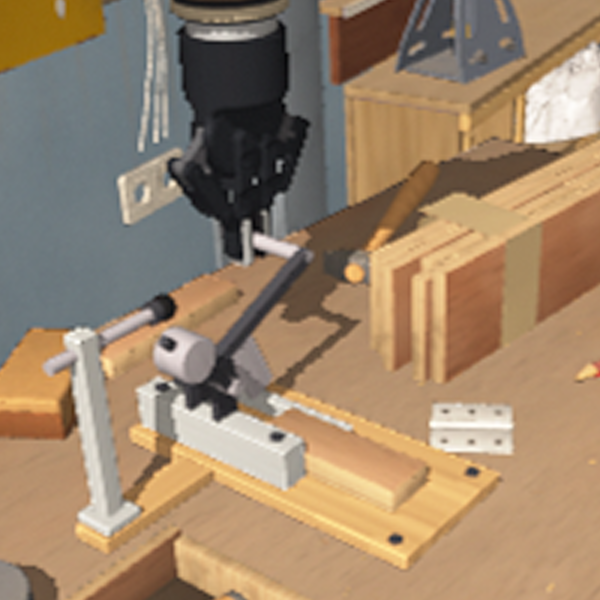

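```bash
python3 -m jog '[{"gripper":8,"dx":0.0,"dy":0.04,"dz":0,"twist":0},{"gripper":8,"dx":0,"dy":-0.130,"dz":-0.27,"twist":0},{"gripper":8,"dx":0,"dy":-0.157,"dz":-0.256,"twist":0},{"gripper":8,"dx":0,"dy":-0.182,"dz":-0.239,"twist":0},{"gripper":8,"dx":0,"dy":-0.204,"dz":-0.219,"twist":0},{"gripper":8,"dx":0,"dy":-0.225,"dz":-0.198,"twist":0},{"gripper":8,"dx":0,"dy":-0.244,"dz":-0.174,"twist":0},{"gripper":8,"dx":0,"dy":0,"dz":0,"twist":0}]' 20; python3 -c "
from h import *
where((.108,.043-.12*np.cos(1),.0745+.12*np.sin(1)))"
```

```text
time_s: 8.88
ee_pos: [0.6786, 0.1499, 0.3336]
tool_rot: [[0.989, -0.151, 0.002], [-0.151, -0.989, -0.001], [0.002, 0.001, -1.0]]
force: [-5.9, -5.8, 9.2]
grip_width: 0.0109
t 8.88 grasp jig mm [107.8 -21.8 178.6] F jig [-4.94 -6.66  9.24] w 10.9
twist units 0.022
units [0.005 0.002 0.078]
```

```bash
python3 -m jog '[{"gripper":8,"dx":-0.02,"dy":0.04,"dz":-0.065,"twist":0},{"gripper":8,"dx":0,"dy":-0.260,"dz":-0.149,"twist":0},{"gripper":8,"dx":0,"dy":-0.274,"dz":-0.122,"twist":0},{"gripper":8,"dx":0,"dy":-0.285,"dz":-0.095,"twist":0},{"gripper":8,"dx":0,"dy":-0.293,"dz":-0.066,"twist":0},{"gripper":8,"dx":0,"dy":0,"dz":0,"twist":0}]' 20; python3 -c "
from h import *
where((.108,.0425-.12*np.cos(1.4),.077+.12*np.sin(1.4)))
for c in ('side',):
    im=cv2.resize(get_image(c),None,fx=3,fy=3,interpolation=2)
    x,y=(480,250) if c=='side' else (450,200)
    cv2.imwrite(f'pics/{c}5.png',im[y:y+600,x:x+600])"
```

```text
time_s: 9.62
ee_pos: [0.6846, 0.1931, 0.3517]
tool_rot: [[0.989, -0.151, 0.002], [-0.151, -0.989, 0.0], [0.002, -0.001, -1.0]]
force: [0.4, -1.7, 7.5]
grip_width: 0.011
t 9.62 grasp jig mm [107.1  22.1 196.7] F jig [ 0.63 -1.6   7.54] w 11.0
twist units 0.023
units [ 0.023 -0.001  0.036]
```

View pics/side5.png

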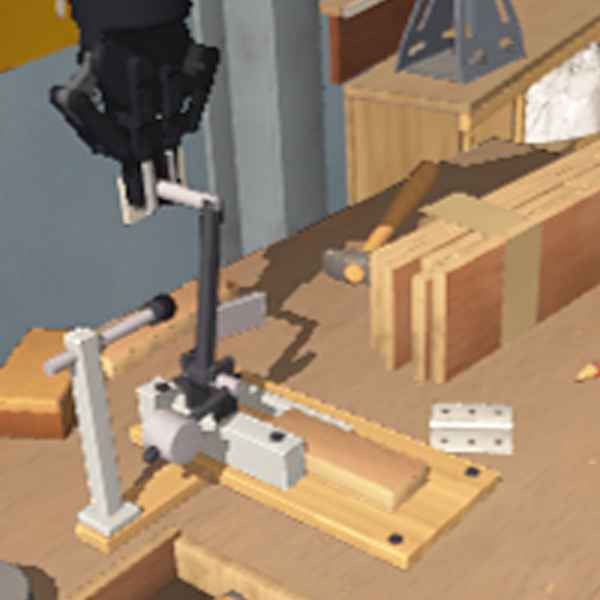

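```bash
python3 -m jog '[{"gripper":8,"dx":0,"dy":0,"dz":-0.06,"twist":0},{"gripper":8,"dx":0,"dy":-0.1,"dz":-0.017,"twist":0},{"gripper":8,"dx":0,"dy":-0.1,"dz":-0.012,"twist":0},{"gripper":8,"dx":0,"dy":-0.1,"dz":-0.007,"twist":0},{"gripper":8,"dx":0,"dy":-0.1,"dz":-0.004,"twist":0},{"gripper":8,"dx":0,"dy":0,"dz":0,"twist":0}]' 20; python3 -c "
from h import *
where((.108,.044-.12*np.cos(1.6),.077+.12*np.sin(1.6)))
for c in ('side',):
    im=cv2.resize(get_image(c),None,fx=3,fy=3,interpolation=2)
    x,y=(480,250) if c=='side' else (450,200)
    cv2.imwrite(f'pics/{c}6.png',im[y:y+600,x:x+600])"
```

```text
time_s: 10.42
ee_pos: [0.6869, 0.2081, 0.3545]
tool_rot: [[0.988, -0.151, -0.0], [-0.151, -0.988, -0.0], [-0.0, 0.0, -1.0]]
force: [3.3, 0.1, -7.5]
grip_width: 0.0108
t 10.43 grasp jig mm [106.8  37.2 199.5] F jig [ 3.2   0.61 -7.54] w 10.8
twist units 0.018
units [ 0.031 -0.258  0.065]
```

View pics/side6.png

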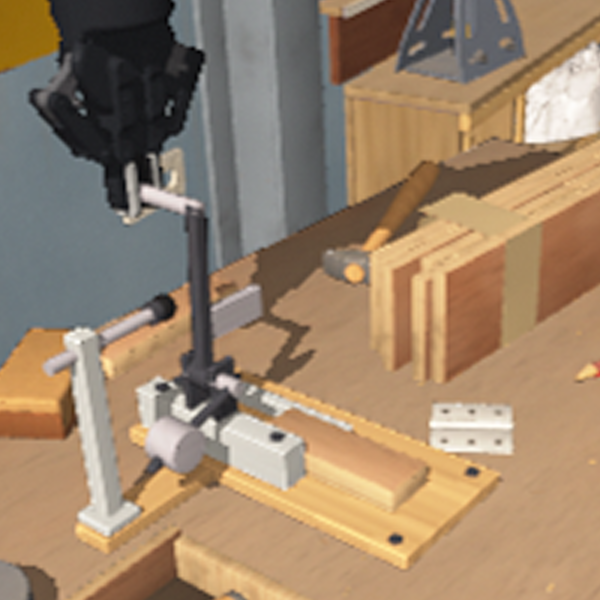

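```bash
python3 -m jog '[{"gripper":8,"dx":0,"dy":-0.1,"dz":0.03,"twist":0},{"gripper":8,"dx":0,"dy":-0.1,"dz":0.0,"twist":0},{"gripper":8,"dx":0,"dy":-0.08,"dz":0.003,"twist":0},{"gripper":8,"dx":0,"dy":-0.05,"dz":0.004,"twist":0},{"gripper":8,"dx":0,"dy":0,"dz":0,"twist":0}]' 20; python3 -c "
from h import *
where()"
```

```text
time_s: 11.1
ee_pos: [0.6889, 0.2212, 0.3538]
tool_rot: [[0.988, -0.151, 0.0], [-0.151, -0.988, 0.0], [0.0, -0.0, -1.0]]
force: [-3.2, 0.7, 5.7]
grip_width: 0.0113
t 11.1 grasp jig mm [106.8  50.5 198.8] F jig [-3.31  0.16  5.68] w 11.3
twist units 0.017
```

```bash
python3 -m jog '[{"gripper":8,"dx":0,"dy":-0.05,"dz":-0.01,"twist":0},{"gripper":8,"dx":0,"dy":-0.05,"dz":0.003,"twist":0},{"gripper":8,"dx":0,"dy":-0.05,"dz":0.004,"twist":0},{"gripper":8,"dx":0,"dy":0,"dz":0,"twist":0}]' 20; python3 -c "
from h import *
where()
im=cv2.resize(get_image('side'),None,fx=5,fy=5,interpolation=2)
cv2.imwrite('pics/side7.png',im[600:1150,850:1450])"
```

```text
time_s: 11.6
ee_pos: [0.6898, 0.227, 0.3532]
tool_rot: [[0.988, -0.151, -0.001], [-0.151, -0.988, -0.0], [-0.001, 0.0, -1.0]]
force: [-4.1, -0.3, 1.8]
grip_width: 0.0111
t 11.6 grasp jig mm [106.7  56.2 198.2] F jig [-4.03 -0.89  1.78] w 11.1
twist units 0.017
```

View pics/side7.png

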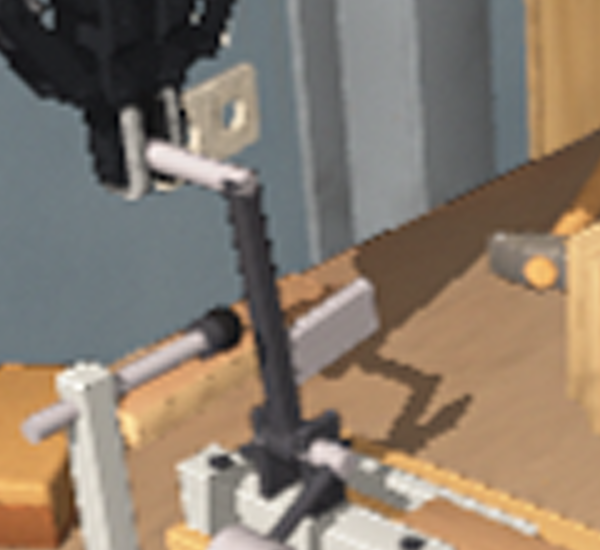

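The ball's right edge is at about (241,325) and the arm's edge at about (253,325), a gap of roughly 5 mm. I'll creep in.

```bash
python3 -m jog '[{"gripper":8,"dx":-0.02,"dy":-0.04,"dz":0.004,"twist":0},{"gripper":8,"dx":0,"dy":-0.04,"dz":0.004,"twist":0},{"gripper":8,"dx":0,"dy":-0.04,"dz":0.005,"twist":0},{"gripper":8,"dx":0,"dy":0,"dz":0,"twist":0}]' 20; python3 -c "
from h import *
where()"; python3 -m jog '[{"gripper":8,"dx":0,"dy":-0.04,"dz":0.005,"twist":0},{"gripper":8,"dx":0,"dy":0,"dz":0,"twist":0}]' 20; python3 -c "
from h import *
where()"
```

```text
time_s: 12.15
ee_pos: [0.6901, 0.2316, 0.353]
tool_rot: [[0.988, -0.152, 0.001], [-0.152, -0.988, 0.0], [0.001, -0.0, -1.0]]
force: [3.4, -0.6, -0.8]
grip_width: 0.0109
t 12.15 grasp jig mm [106.5  61.  198. ] F jig [ 3.49 -0.1  -0.79] w 10.9
twist units 0.015
time_s: 12.4
ee_pos: [0.6903, 0.2332, 0.3528]
tool_rot: [[0.988, -0.152, 0.001], [-0.152, -0.988, -0.0], [0.001, -0.0, -1.0]]
force: [5.3, -0.6, -0.6]
grip_width: 0.0109
t 12.4 grasp jig mm [106.4  62.5 197.8] F jig [ 5.33  0.19 -0.61] w 10.9
twist units 0.015
```

```bash
for i in 1; do python3 -m jog '[{"gripper":8,"dx":0.02,"dy":-0.03,"dz":0.005,"twist":0},{"gripper":8,"dx":0,"dy":0,"dz":0,"twist":0}]' 20 >/dev/null; python3 -c "
from h import *
where()"; done;  python3 -m jog '[{"gripper":8,"dx":0,"dy":-0.03,"dz":0.005,"twist":0},{"gripper":8,"dx":0,"dy":0,"dz":0,"twist":0}]' 20 >/dev/null; python3 -c "
from h import *
where()
im=cv2.resize(get_image('side'),None,fx=5,fy=5,interpolation=2)
cv2.imwrite('pics/side8.png',im[600:1150,850:1450])"
```

```text
t 12.65 grasp jig mm [106.5  63.8 197.4] F jig [-0.49 -0.33  0.36] w 10.9
twist units 0.016
t 12.9 grasp jig mm [106.5  65.  197.2] F jig [-2.55  0.39  1.19] w 11.1
twist units 0.016
```

View pics/side8.png

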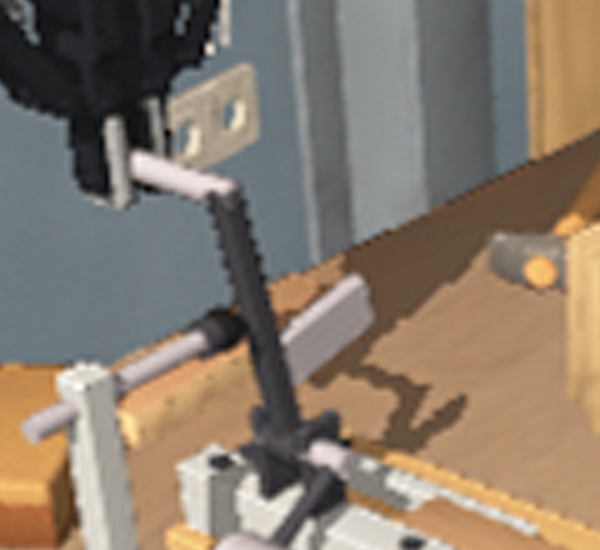

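The arm now looks about to touch the ball at (243,325), but there is no force yet. I'll continue in 1 mm steps.

```bash
python3 -m jog '[{"gripper":8,"dx":0.01,"dy":-0.025,"dz":0.005,"twist":0},{"gripper":8,"dx":0,"dy":0,"dz":0,"twist":0}]' 20 >/dev/null; python3 -c "
from h import *
where()";  python3 -m jog '[{"gripper":8,"dx":0,"dy":-0.025,"dz":0.005,"twist":0},{"gripper":8,"dx":0,"dy":0,"dz":0,"twist":0}]' 20 >/dev/null; python3 -c "
from h import *
where()"
```

```text
t 13.2 grasp jig mm [106.6  66.1 196.9] F jig [-4.98 -0.25  0.44] w 11.2
twist units 0.016
t 13.45 grasp jig mm [106.6  67.  196.7] F jig [-4.89 -0.59  2.01] w 10.7
twist units 0.017
```

```bash
python3 -m jog '[{"gripper":8,"dx":0,"dy":-0.025,"dz":0.005,"twist":0},{"gripper":8,"dx":0,"dy":0,"dz":0,"twist":0}]' 20 >/dev/null; python3 -c "
from h import *
where()"
```

```text
t 13.7 grasp jig mm [106.6  68.1 196.4] F jig [-5.08  0.73  1.85] w 11.1
twist units 0.017
```

```bash
python3 -m jog '[{"gripper":8,"dx":-0.015,"dy":-0.025,"dz":0.006,"twist":0},{"gripper":8,"dx":0,"dy":0,"dz":0,"twist":0}]' 20 >/dev/null; python3 -c "
from h import *
where()"
```

```text
t 13.95 grasp jig mm [106.5  68.9 196.3] F jig [-2.65 -0.18  0.26] w 11.0
twist units 0.016
```

```bash
python3 -m jog '[{"gripper":8,"dx":0,"dy":-0.025,"dz":0.006,"twist":0},{"gripper":8,"dx":0,"dy":0,"dz":0,"twist":0}]' 20 >/dev/null; python3 -c "
from h import *
where()"
```

```text
t 14.2 grasp jig mm [106.6  70.  196.1] F jig [-2.95  0.12  0.69] w 11.1
twist units 0.015
```

```bash
python3 -m jog '[{"gripper":8,"dx":0,"dy":-0.025,"dz":0.006,"twist":0},{"gripper":8,"dx":0,"dy":0,"dz":0,"twist":0}]' 20 >/dev/null; python3 -c "
from h import *
where()
im=cv2.resize(get_image('side'),None,fx=5,fy=5,interpolation=2)
cv2.imwrite('pics/side9.png',im[600:1150,850:1450])"
```

```text
t 14.45 grasp jig mm [106.6  70.9 195.9] F jig [-4.02 -0.06 -0.32] w 10.9
twist units 0.016
```

View pics/side9.png

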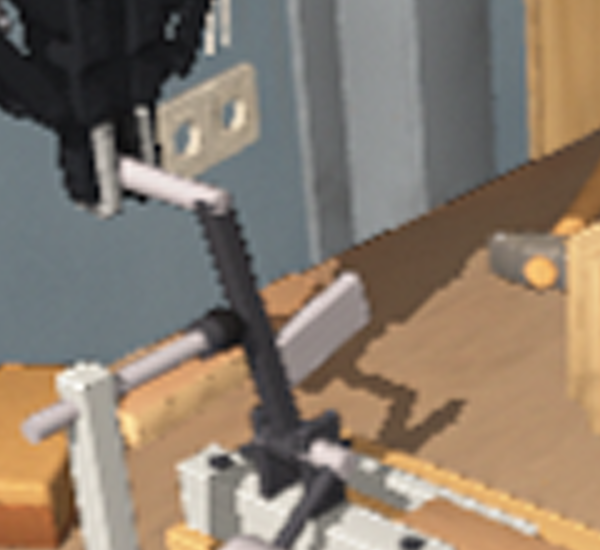

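```bash
python3 -m jog '[{"gripper":8,"dx":-0.01,"dy":-0.03,"dz":0.008,"twist":0},{"gripper":8,"dx":0,"dy":0,"dz":0,"twist":0}]' 20 >/dev/null; python3 -c "
from h import *
where()"
```

```text
t 14.75 grasp jig mm [106.5  72.  195.8] F jig [-2.   -1.64  1.07] w 11.0
twist units 0.015
```

```bash
python3 -m jog '[{"gripper":8,"dx":0,"dy":-0.03,"dz":0.008,"twist":0},{"gripper":8,"dx":0,"dy":0,"dz":0,"twist":0}]' 20 >/dev/null; python3 -c "
from h import *
where()"
```

```text
t 15.0 grasp jig mm [106.5  73.2 195.5] F jig [-1.28 -1.62  1.78] w 11.1
twist units 0.015
```

```bash
python3 -m jog '[{"gripper":8,"dx":0,"dy":-0.03,"dz":0.008,"twist":0},{"gripper":8,"dx":0,"dy":0,"dz":0,"twist":0}]' 20 >/dev/null; python3 -c "
from h import *
where()
im=cv2.resize(get_image('side'),None,fx=5,fy=5,interpolation=2)
cv2.imwrite('pics/side10.png',im[600:1150,850:1450])
im=cv2.resize(get_image('top'),None,fx=4,fy=4,interpolation=2)
cv2.imwrite('pics/top10.png',im[400:900,600:1200])"
```

```text
t 15.25 grasp jig mm [106.5  74.4 195.3] F jig [-1.12 -1.86  2.65] w 11.5
twist units 0.015
```

View pics/side10.png

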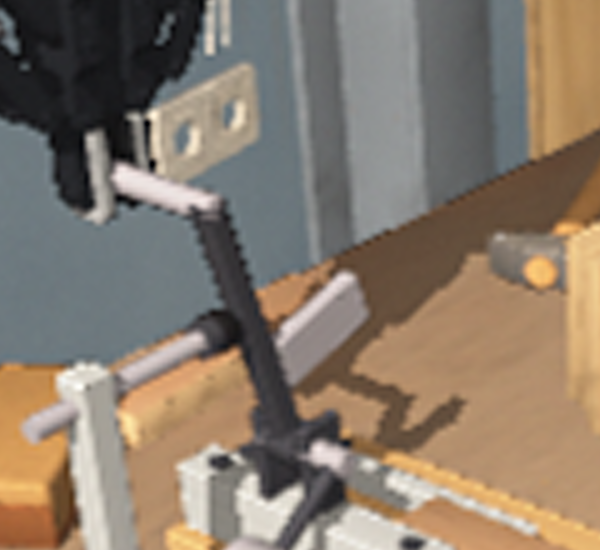

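View pics/top10.png

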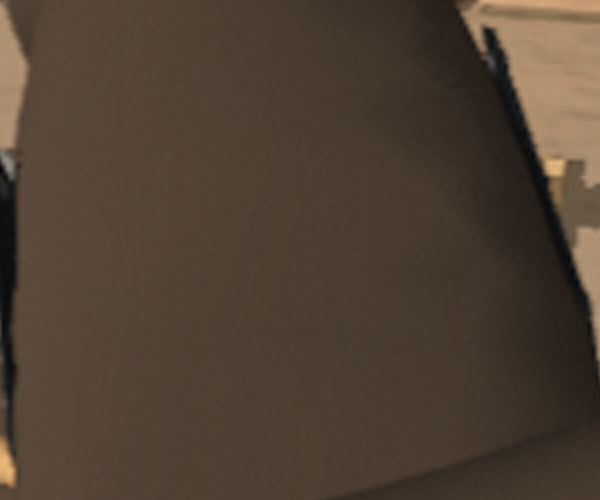

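```bash
python3 -m jog '[{"gripper":8,"dx":0,"dy":-0.03,"dz":0.009,"twist":0},{"gripper":8,"dx":0,"dy":0,"dz":0,"twist":0},{"gripper":8,"dx":0,"dy":0,"dz":0,"twist":0}]' 20 >/dev/null; python3 -c "
from h import *
import time
where();get_image('side');where();get_image('side');where()"
```

```text
t 15.72 grasp jig mm [106.5  75.5 194.8] F jig [ 1.02 -3.88  4.51] w 11.1
twist units 0.014
t 15.78 grasp jig mm [106.4  75.6 194.8] F jig [ 0.2  -4.46  4.6 ] w 11.0
twist units 0.015
t 15.82 grasp jig mm [106.4  75.6 194.8] F jig [ 1.25 -4.19  4.84] w 11.1
twist units 0.015
```

Contact is clear: the handle reaction is rising to about 4 N. I'll ease back about 2 mm, then open slowly.

```bash
python3 -m jog '[{"gripper":8,"dx":0,"dy":0.04,"dz":-0.02,"twist":0},{"gripper":8,"dx":0,"dy":0.015,"dz":-0.01,"twist":0},{"gripper":8,"dx":0,"dy":0,"dz":0,"twist":0}]' 20 >/dev/null; python3 -c "
from h import *
where()"; python3 -m jog '[{"gripper":13,"dx":0,"dy":0,"dz":0,"twist":0},{"gripper":16,"dx":0,"dy":0,"dz":0,"twist":0},{"gripper":22,"dx":0,"dy":0,"dz":0,"twist":0},{"gripper":30,"dx":0,"dy":0,"dz":0,"twist":0},{"gripper":30,"dx":0,"dy":0,"dz":0,"twist":0}]' 20 >/dev/null; python3 -c "
from h import *
where()
im=cv2.resize(get_image('side'),None,fx=5,fy=5,interpolation=2)
cv2.imwrite('pics/side11.png',im[600:1150,850:1450])"
```

```text
t 16.2 grasp jig mm [106.4  73.4 195.4] F jig [ 4.75 -1.4  -0.85] w 11.0
twist units 0.014
t 16.82 grasp jig mm [106.2  73.5 195.9] F jig [-0.76  0.34 -0.76] w 30.1
twist units 0.015
```

View pics/side11.png

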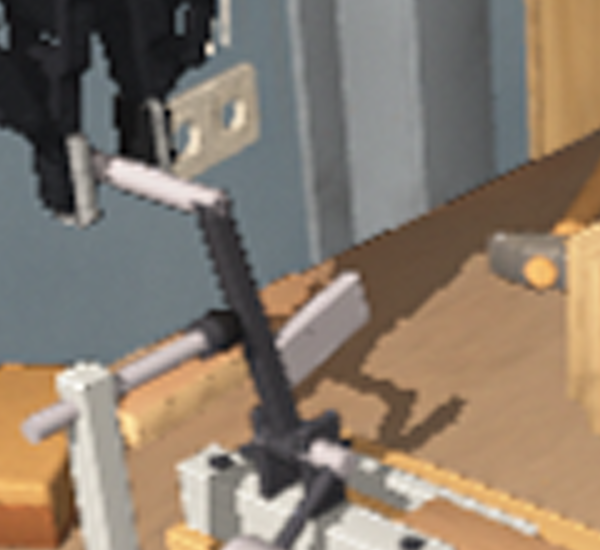

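The arm stays on the buffer with the fingers open and no force on the tool, and it occludes the ball at about (240,330). I'll lift clear and check.

```bash
python3 -m jog '[{"gripper":45,"dx":0,"dy":0,"dz":0,"twist":0},{"gripper":45,"dx":0,"dy":0,"dz":0,"twist":0},{"gripper":45,"dx":0,"dy":0,"dz":-0.2,"twist":0},{"gripper":45,"dx":0,"dy":0,"dz":-0.5,"twist":0},{"gripper":45,"dx":0,"dy":0,"dz":-0.6,"twist":0},{"gripper":45,"dx":0,"dy":0,"dz":-0.6,"twist":0},{"gripper":0,"dx":-0.5,"dy":0.2,"dz":0,"twist":0},{"gripper":0,"dx":-0.9,"dy":0.27,"dz":0,"twist":0},{"gripper":0,"dx":-0.9,"dy":0.27,"dz":0,"twist":0},{"gripper":0,"dx":-0.9,"dy":0.27,"dz":0,"twist":0},{"gripper":0,"dx":-0.9,"dy":0.27,"dz":0,"twist":0},{"gripper":0,"dx":-0.9,"dy":0.27,"dz":0,"twist":0}]' 20 >/dev/null; python3 -c "
from h import *
where((-.13,.005,.06))
im=cv2.resize(get_image('side'),None,fx=3,fy=3,interpolation=2)
cv2.imwrite('pics/side12.png',im[250:850,480:1080])"
```

```text
t 18.38 grasp jig mm [-94.7  10.7 272.6] F jig [0.   0.03 0.56] w 0.1
twist units 0.015
units [-0.887  0.142  5.313]
```

View pics/side12.png

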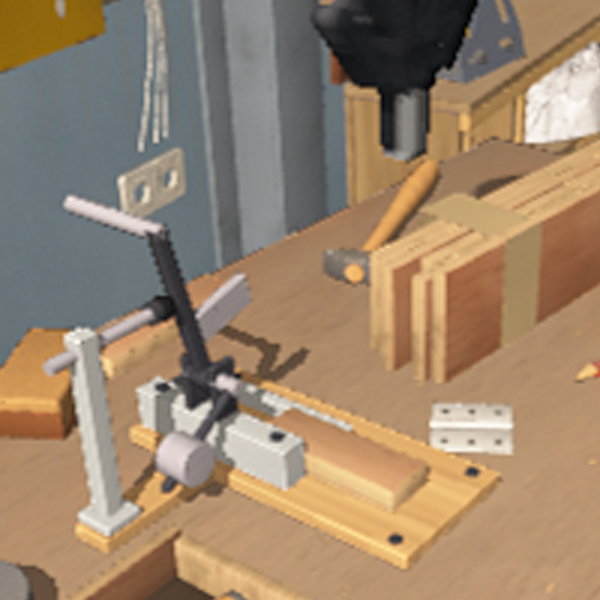

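The flip arm rests open on its buffer with the gripper well away. Next I need the wood's corners.

```bash
python3 - <<'E'
from h import *
p=np.load("jig.npy")
for u,v in [(267,380),(327,388),(307,213),(348,218)]:
    print((inv(p,onz("top",((450+u)/3,(320+v)/3),.030))[0]*1000).round(1))
for u,v in [(392,393),(428,355)]: # side crop1 top rear? from side1.png 
    print((inv(p,onz("side",((480+u)/3,(450+v-100+0)/3),.030))[0]*1000).round(1))
for u,v in [(391,490),(428,465)]: # side12 crop rear top corners
    print("s",(inv(p,onz("side",((480+u)/3,(250+v)/3),.030))[0]*1000).round(1))
E
```

```text
[-93.5  22.   30. ]
[-92.9 -18.4  30. ]
[23.4 13.7 30. ]
[ 24.  -14.4  30. ]
[-97.6  28.7  30. ]
[-91.7 -20.   30. ]
s [-95.1  26.5  30. ]
s [-98.4 -10.5  30. ]
```

```bash
python3 -m jog '[{"gripper":0,"dx":-0.4,"dy":0.07,"dz":0.4,"twist":0},{"gripper":0,"dx":-0.38,"dy":0.07,"dz":0.8,"twist":0},{"gripper":0,"dx":0,"dy":0,"dz":0.8,"twist":0},{"gripper":0,"dx":0,"dy":0,"dz":0.8,"twist":0},{"gripper":0,"dx":0,"dy":0,"dz":0.8,"twist":0},{"gripper":0,"dx":0,"dy":0,"dz":0.8,"twist":0},{"gripper":0,"dx":0,"dy":0,"dz":0.7,"twist":0},{"gripper":0,"dx":0,"dy":0,"dz":0.3,"twist":0},{"gripper":0,"dx":0,"dy":0,"dz":0,"twist":0}]' 20 >/dev/null; python3 -c "
from h import *
where((-.126,.005,.036))
im=cv2.resize(get_image('side'),None,fx=3,fy=3,interpolation=2)
cv2.imwrite('pics/side13.png',im[250:850,480:1080])"
```

```text
t 19.55 grasp jig mm [-124.6    5.4   55.8] F jig [-0.05  0.9   1.2 ] w -0.1
twist units 0.015
units [-0.034  0.01   0.496]
```

View pics/side13.png

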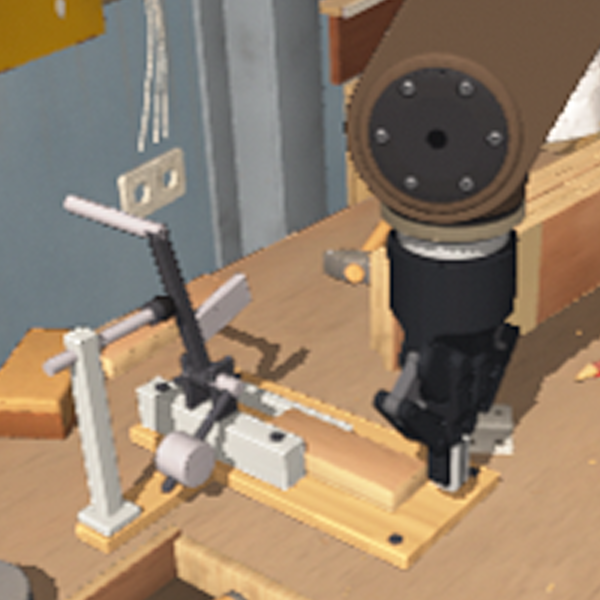

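```bash
python3 - <<'E'
from h import *
p=np.load("jig.npy")
for P in [(-.1246,.0054,.038),(-.094,.005,.021),(-.094,.025,.03),(-.094,-.015,.03)]:
    print(P,(proj("side",T(p,P))[0]*3-[480,250]).round())
E
python3 -m jog '[{"gripper":0,"dx":0,"dy":0,"dz":0.25,"twist":0},{"gripper":0,"dx":0,"dy":0,"dz":0.2,"twist":0},{"gripper":0,"dx":0,"dy":0,"dz":0,"twist":0},{"gripper":0,"dx":0,"dy":0,"dz":0,"twist":0}]' 20 >/dev/null; python3 -c "
from h import *
where()"
```

```text
(-0.1246, 0.0054, 0.038) [447. 480.]
(-0.094, 0.005, 0.021) [409. 485.]
(-0.094, 0.025, 0.03) [391. 488.]
(-0.094, -0.015, 0.03) [427. 460.]
t 20.1 grasp jig mm [-124.7    5.4   37.9] F jig [ 0.23 -0.3  -0.18] w -0.1
twist units 0.015
```

The projections agree with the picture (fingertip (447,480), wood rear centre (409,485)). I'll push in steps.

```bash
python3 -m jog '[{"gripper":0,"dx":0.2,"dy":0,"dz":0,"twist":0},{"gripper":0,"dx":0.15,"dy":0,"dz":0,"twist":0},{"gripper":0,"dx":0.1,"dy":0,"dz":0,"twist":0},{"gripper":0,"dx":0.1,"dy":0,"dz":0,"twist":0},{"gripper":0,"dx":0.1,"dy":0,"dz":0,"twist":0},{"gripper":0,"dx":0,"dy":0,"dz":0,"twist":0}]' 20 >/dev/null; python3 -c "
from h import *
where()"; python3 -m jog '[{"gripper":0,"dx":0.12,"dy":0,"dz":0,"twist":0},{"gripper":0,"dx":0.12,"dy":0,"dz":0,"twist":0},{"gripper":0,"dx":0.12,"dy":0,"dz":0,"twist":0},{"gripper":0,"dx":0.12,"dy":0,"dz":0,"twist":0},{"gripper":0,"dx":0,"dy":0,"dz":0,"twist":0}]' 20 >/dev/null; python3 -c "
from h import *
where()
im=cv2.resize(get_image('side'),None,fx=3,fy=3,interpolation=2)
cv2.imwrite('pics/side14.png',im[250:850,480:1080])"
```

```text
t 20.85 grasp jig mm [-98.5   5.4  37.8] F jig [ 0.02 -0.16 -0.43] w -0.4
twist units 0.014
t 21.48 grasp jig mm [-79.2   5.4  37.8] F jig [-0.02  0.65  0.16] w -0.1
twist units 0.014
```

View pics/side14.png

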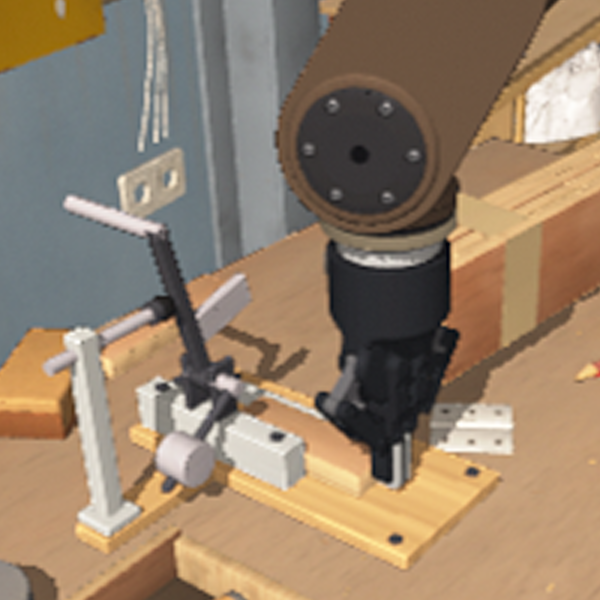

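The wood's rear has moved to about (365,482) and its friction is below noise. Continuing.

```bash
python3 -m jog '[{"gripper":0,"dx":0.1,"dy":0,"dz":0,"twist":0},{"gripper":0,"dx":0.1,"dy":0,"dz":0,"twist":0},{"gripper":0,"dx":0.1,"dy":0,"dz":0,"twist":0},{"gripper":0,"dx":0.1,"dy":0,"dz":0,"twist":0},{"gripper":0,"dx":0.1,"dy":0,"dz":0,"twist":0},{"gripper":0,"dx":0,"dy":0,"dz":0,"twist":0}]' 20 >/dev/null; python3 -c "
from h import *
where()"; python3 -m jog '[{"gripper":0,"dx":0.05,"dy":0,"dz":0,"twist":0},{"gripper":0,"dx":0.05,"dy":0,"dz":0,"twist":0},{"gripper":0,"dx":0.05,"dy":0,"dz":0,"twist":0},{"gripper":0,"dx":0,"dy":0,"dz":0,"twist":0}]' 20 >/dev/null; python3 -c "
from h import *
where()
im=cv2.resize(get_image('side'),None,fx=3,fy=3,interpolation=2)
cv2.imwrite('pics/side15.png',im[250:850,480:1080])"
```

```text
t 22.27 grasp jig mm [-59.2   5.5  37.8] F jig [0.03 0.33 0.89] w 0.2
twist units 0.014
t 22.77 grasp jig mm [-53.4   5.5  37.9] F jig [-0.46  0.22 -0.2 ] w -0.2
twist units 0.015
```

View pics/side15.png

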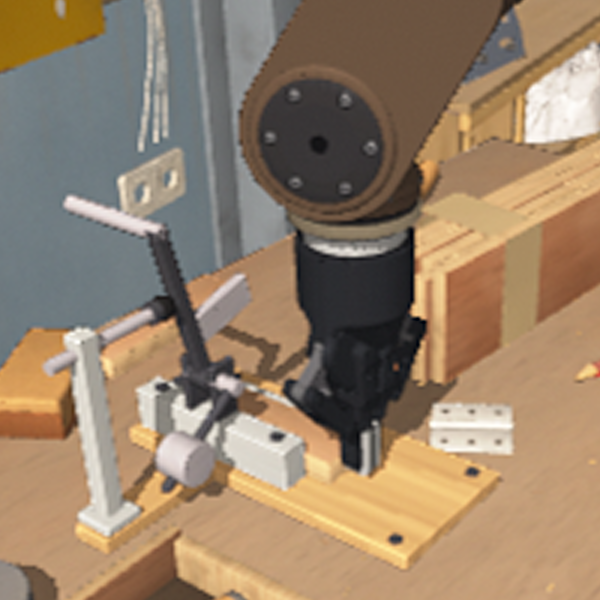

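The rear edge of the wood is now near (335,470). I'll slow down and check the force often.

```bash
python3 -m jog '[{"gripper":0,"dx":0.05,"dy":0,"dz":0,"twist":0},{"gripper":0,"dx":0.05,"dy":0,"dz":0,"twist":0},{"gripper":0,"dx":0,"dy":0,"dz":0,"twist":0}]' 20 >/dev/null; python3 -c "
from h import *
where()"; python3 -m jog '[{"gripper":0,"dx":0.05,"dy":0,"dz":0,"twist":0},{"gripper":0,"dx":0,"dy":0,"dz":0,"twist":0}]' 20 >/dev/null; python3 -c "
from h import *
where()"
```

```text
t 23.2 grasp jig mm [-49.4   5.5  37.9] F jig [-0.09 -0.77 -0.72] w -0.3
twist units 0.014
t 23.45 grasp jig mm [-47.4   5.5  37.9] F jig [ 0.3   0.26 -0.39] w -0.1
twist units 0.015
```

```bash
python3 -m jog '[{"gripper":0,"dx":0.04,"dy":0,"dz":0,"twist":0},{"gripper":0,"dx":0,"dy":0,"dz":0,"twist":0}]' 20 >/dev/null; python3 -c "
from h import *
where()"; python3 -m jog '[{"gripper":0,"dx":0.04,"dy":0,"dz":0,"twist":0},{"gripper":0,"dx":0,"dy":0,"dz":0,"twist":0}]' 20 >/dev/null; python3 -c "
from h import *
where()"
```

```text
t 23.7 grasp jig mm [-45.9   5.5  37.8] F jig [-0.29  0.1   0.77] w -0.0
twist units 0.015
t 23.95 grasp jig mm [-44.3   5.5  37.8] F jig [-0.82 -0.36  0.26] w -0.2
twist units 0.015
```

```bash
python3 -m jog '[{"gripper":0,"dx":0.03,"dy":0,"dz":0,"twist":0},{"gripper":0,"dx":0,"dy":0,"dz":0,"twist":0}]' 20 >/dev/null; python3 -c "
from h import *
where()"
```

```text
t 24.2 grasp jig mm [-43.9   5.4  37.8] F jig [-3.98  0.26  3.47] w -0.3
twist units 0.016
```

```bash
python3 -m jog '[{"gripper":0,"dx":0.03,"dy":0,"dz":0,"twist":0},{"gripper":0,"dx":0,"dy":0,"dz":0,"twist":0}]' 20 >/dev/null; python3 -c "
from h import *
where()"
```

```text
t 24.45 grasp jig mm [-43.8   5.3  37.8] F jig [-10.06   0.93   6.45] w 0.3
twist units 0.016
```

```bash
python3 -m jog '[{"gripper":0,"dx":0.03,"dy":0,"dz":0,"twist":0},{"gripper":0,"dx":0,"dy":0,"dz":0,"twist":0}]' 20 >/dev/null; python3 -c "
from h import *
where()
im=cv2.resize(get_image('side'),None,fx=5,fy=5,interpolation=2)
cv2.imwrite('pics/side16.png',im[900:1350,900:1500])
im=cv2.resize(get_image('top'),None,fx=4,fy=4,interpolation=2)
cv2.imwrite('pics/top16.png',im[400:1000,750:1350])"
```

```text
t 24.7 grasp jig mm [-43.7   5.3  37.8] F jig [-15.57   0.95   9.49] w -0.2
twist units 0.016
```

View pics/side16.png

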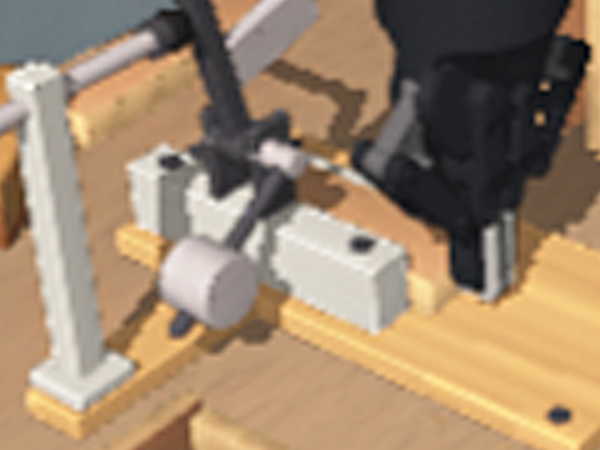

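View pics/top16.png

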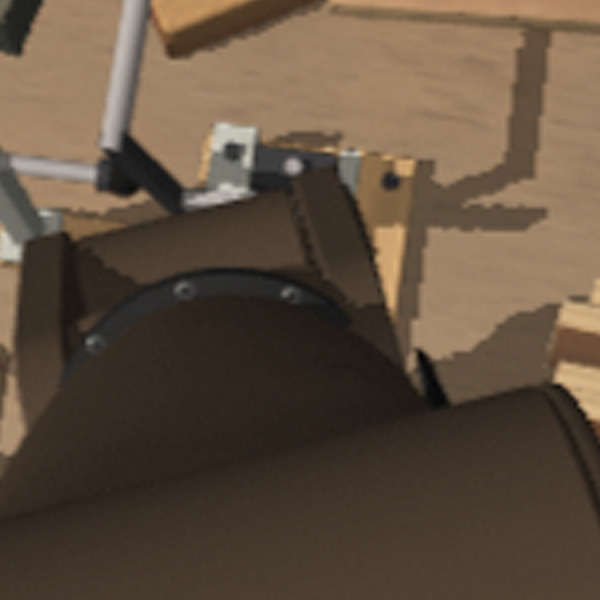

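The push stalled firmly at about x = -44 mm, with the reaction rising 4, 10, 16 N. That matches the end stop. I'll back off and verify visually.

```bash
python3 -m jog '[{"gripper":0,"dx":-0.06,"dy":0,"dz":0,"twist":0},{"gripper":0,"dx":-0.1,"dy":0,"dz":0,"twist":0},{"gripper":0,"dx":-0.4,"dy":0,"dz":0,"twist":0},{"gripper":0,"dx":-0.6,"dy":0,"dz":0,"twist":0},{"gripper":0,"dx":-0.2,"dy":0,"dz":-0.9,"twist":0},{"gripper":0,"dx":0,"dy":0.5,"dz":-1,"twist":0},{"gripper":0,"dx":0,"dy":1,"dz":-1,"twist":0},{"gripper":0,"dx":0,"dy":1,"dz":-1,"twist":0},{"gripper":0,"dx":0,"dy":1,"dz":-1,"twist":0},{"gripper":0,"dx":0,"dy":1,"dz":0,"twist":0},{"gripper":0,"dx":0,"dy":1,"dz":0,"twist":0},{"gripper":0,"dx":0,"dy":1,"dz":0,"twist":0}]' 20 >/dev/null
python3 -m jog '[{"gripper":0,"dx":0,"dy":1,"dz":0,"twist":0},{"gripper":0,"dx":0,"dy":1,"dz":0,"twist":0},{"gripper":0,"dx":0,"dy":0,"dz":0,"twist":0}]' 20 ; python3 -c "
from h import *
where()
im=cv2.resize(get_image('side'),None,fx=5,fy=5,interpolation=2)
cv2.imwrite('pics/side17.png',im[800:1350,850:1450])
im=cv2.resize(get_image('top'),None,fx=4,fy=4,interpolation=2)
cv2.imwrite('pics/top17.png',im[400:1000,700:1300])"
```

```text
time_s: 26.68
ee_pos: [0.4301, -0.1297, 0.3887]
tool_rot: [[0.988, -0.155, 0.0], [-0.155, -0.988, -0.0], [0.0, 0.0, -1.0]]
force: [0.9, -0.7, -1.5]
grip_width: 0.0
t 26.68 grasp jig mm [ -95.1 -336.1  233.7] F jig [ 1.02 -0.52 -1.47] w 0.0
twist units -0.007
```

View pics/side17.png

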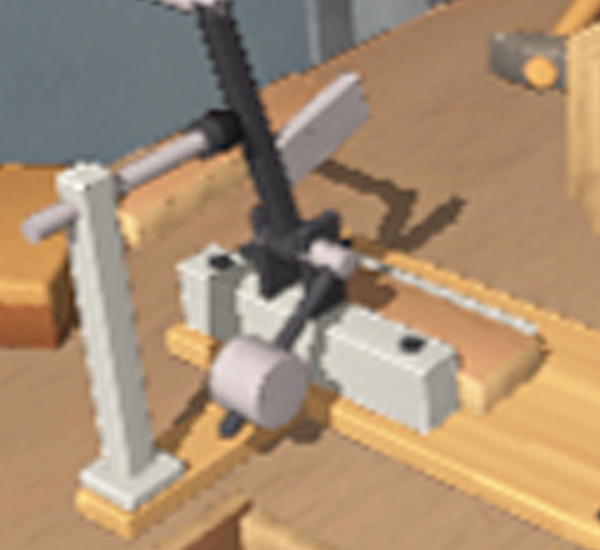

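View pics/top17.png

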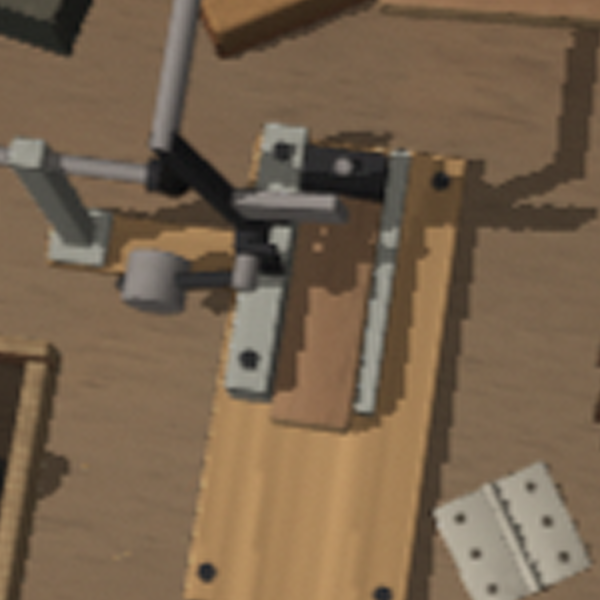

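```bash
python3 - <<'E'
from h import *
p=np.load("jig.npy")
q=lambda u,v,z:(inv(p,onz("top",((700+u)/4,(400+v)/4),z))[0]*1000).round(1)
print("rear",q(272,421,.03),q(347,430,.03)); print("stop top edge",q(302,187,.042),q(385,198,.042)); print("stop-hidden wood front",q(365,199,.03)); print("rail near end",q(365,411,.026),"fence near",q(250,390,.044)); print("base near corners")
for n in ("work_front","work_rear","end_stop","hinge_leaf","pencil_flat"):
    r=landmark_of("top",n)
    print(n,[(round(x["conf"],2),np.round(x["uv"],1),(inv(p,onz("top",x["uv"],.021 if n[0]=="w" else .012 if n[0]=="e" else 0))[0]*1000).round(1)) for x in r[:1]], [onz("top",r[0]["uv"],0).round(4)] if r else "")
E
```

```text
rear [-35.9  23.3  30. ] [-35.  -14.8  30. ]
stop top edge [84.1 26.4 42. ] [ 84.4 -16.4  42. ]
stop-hidden wood front [86.  -5.3 30. ]
rail near end [-23.3 -22.   26. ] fence near [-24.5  35.1  44. ]
base near corners
work_front [(0.67, array([263.4, 149.9]), array([87.6,  1.3, 21. ]))] [array([0.669 , 0.1766, 0.    ])]
work_rear [(0.57, array([252.1, 206.7]), array([-34.6,   5.6,  21. ]))] [array([0.5464, 0.2001, 0.    ])]
end_stop [(0.5, array([267.6, 150.4]), array([90.5, -6.7, 12. ]))] [array([0.6678, 0.1677, 0.    ])]
hinge_leaf [(0.9, array([303.8, 231.7]), array([ -67. , -105.8,    0. ]))] [array([0.4932, 0.0936, 0.    ])]
pencil_flat [(0.94, array([387.7, 274.5]), array([-128.7, -285.2,    0. ]))] [array([ 0.4047, -0.0742,  0.    ])]
```

With the same offset of about -5 mm on every jig feature, the wood's rear plus 120 mm gives 84.5 mm and the stop's face 84.2 mm, so the wood is flush. The pencil and the loose hinge have not moved, and the arm rests on the buffer.

```bash
python3 -c "
from h import *
print(sign_off()); print(monitor.sense()['time_s'])"
```

```text
the job is handed in; nothing more can be done
None
the job is handed in; nothing more can be done
```

The flip stop lies open on its buffer and the wood sits home against the end stop. I handed the job in after about 27 s on the robot's clock; the hand-in reports no verdict.

- **Flip stop:** I pinched the cross handle, lifted the arm along its arc and crept on to the buffer. The handle force peaked at about 4.5 N, which I estimate as 8–9 N at the buffer. I eased back, opened the fingers and lifted away. Later pictures show the arm still lying on the buffer by itself.
- **Wood:** I pushed it along the channel with closed fingers until it stalled. The reaction was 4, then 10, then 16 N. I stopped a step or two later than needed, but still below the 25 N limit, and then backed off.

**Last checks:**
- In the top picture, the wood's front face works out at 84.5 mm and the stop's face at 84.2 mm in my fitted frame, so they touch.
- My fitted jig frame was off by about 4–6 mm along x: the stop's face came out at 84 mm where it should be 90, and the rail's near end at -23 where it should be -20. The conclusion therefore rests on relative positions and the firm stall.
- The network's own wood front point was at 87.6 mm, about 3 mm off mine, because that end is partly hidden.
- In the top picture the pencil and the loose hinge were within about 4 mm of where they were first seen, which is measurement noise.

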